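A level scoop of rollers

ROBOT

A 6-joint arm with a two-finger parallel gripper is mounted at the origin on the work surface. World frame = base frame: x ahead of the robot, y to its left, z up, the work surface at z = 0. Lengths are in m, angles in rad, forces in N, time in s.
With the tool pointing down it reaches from about 0.35 to 0.925 m from the base axis. Payload 6.4 kg.
Tool frame: the origin (TCP) lies at the very end of the fingers, on their centre line; the grasp point (between the pads) lies 19 mm behind it; z points along the fingers, y is the line along which they close (so a half turn about z gives the same grasp; the last joint's range is limited). The gripper opens to 94 mm and grips with 3 to 60 N. Pads are 16 mm wide; open, the fingers measure 119 mm over their backs; the gripper's body (75 mm by 177 mm) begins 78 mm behind the grasp point.
Start: joints at [-1.351, 0.245, 1.558, -0, 1.339, -0.174], TCP at [0.249, -0.6, 0.205] pointing down, gripper open.
Joint ranges: [-3.13, 3.13], [-1.02, 2.26], [0.13, 2.54], [-0.95, 4.09], [0.21, 2.88], [-2.74, 2.74]. Speed limits (rad/s): [2.57, 2.57, 3.14, 3.14, 3.14, 3.14].

INTERFACE

Orientations are given as a unit quaternion [x, y, z, w].
In Python, from bench import manip gives the robot as it stands.
- The arm moves only by the tool carry_out, never from a script. Its argument "rows" is one flat list of numbers, 7 for each row, row after row: the opening, from 0 (shut) to 1 (fully open), then the shift along the world's x, y, z in cm, then the turn, a rotation vector about the world's x, y, z in degrees. A call has exactly 5 rows; each row shifts and turns the commanded pose from where the row before left it; what a row does not reach is not made up. A row lasts 1/8 s, in which the tool goes at most 62.5 mm and 10.7 degrees, less where a joint would pass 70% of its speed; a pose out of reach is approached as far as the arm can. A call with a gripper value outside its range is refused whole. The fingers move at their own pace and stop on an object; the grip force is fixed at half the most. Time passes only in rows, so rows that do not move let the fingers close, or fill a call up. It gives the time, the measured TCP pose, the force, the opening and the grip force at its end, in the units of the state.
- manip.state(): the state, without advancing time (a new reading comes with each control period).
- manip.snapshot(name): name is "scene" or "top"; returns a dict with "pixels" (420x560x3 uint8, red, green, blue), "intrinsics" (3x3 intrinsics, pixels), "k1" (the pictures are not rectified: a ray, as slopes to the right and down, at radius r is drawn at 1 + k1 r^2 times it, then the intrinsics apply), "cam_to_world" (4x4, takes a point from camera to world coordinates). Camera axes: x right, y down, z forward; pixel columns grow to the right and rows downward; lengths in m; the calibration is good to about 2 mm. A picture is of the moment at which its call begins. There is no depth.
- manip.hand_in(): hands the job in; it is judged then, once.
The state is a dict: "t": time; "qpos": joint angles; "qd": joint speeds; "effort": joint torques, N m; "ee_pos": TCP position; "tool_rot": TCP orientation; "contact_force": force on the tool from outside, world axes, zero at the start; "moment": the same for the moment, N m; "opening": opening from 0.0 (shut) to 1.0 (fully open); "grasp_force": force on a finger pad.
Only numpy, scipy, OpenCV 4.12 (cv2) and the standard library are available. Lean on these libraries where they do the work, as an engineer would, in place of code of your own. Each camera call takes 0.05 s, during which the arm holds its last target. There are 200 camera calls.

TASK

Measure out one level scoop of the orange rollers: push the scoop that stands in the blue bin under the heap, right up to the bin's far end wall, and raise it straight up, heaped. Strike off the excess by carrying the scoop sideways under the yellow bar along the bin's edge, so that the excess rollers drop back into the bin and three stay level in the scoop. Then set the scoop down upright in the middle of the green mat and leave it there; do not let it drop, and leave the mug and jar where they are.

Things in the scene. Friction and masses are not known exactly. Their poses are not given: they have to be found in the camera images.
- bin: long blue parts bin, fixed; inside 240 mm long (its x) by 78 mm wide (y), walls 4 mm thick, 45 mm high above the table, floor 3 mm. Origin: centre of its underside. +x points from the scoop to the far end, whose wall's inner face is at x = +120 mm; there the rollers lie on a steel rib along the middle, 20 mm wide, 10 mm high, x = +35 to +120 mm. Yaw within 15 degrees of the world's x
- strike_bar: yellow level bar fixed over the bin's left (+y) side wall, same origin and axes as the bin: from bin x = +35 mm (free end, nearer the robot) to +135 mm (dark post), 5 mm thick, centred on y = +41.5 mm; lower edge 105 mm, top 130 mm above the table
- strike_mid (a point): middle of the bar's lower edge. Scoop underside 65 mm above the table (57 to 73 will do): level rollers pass beneath, heaped ones are caught by their ends. Go under sideways, to bin +y, at the bin x where scooping ended (or up to 10 mm less): the handle passes about 20 mm from the bar's free end. After about 110 mm the caught rollers have dropped into the bin
- scoop: bare-metal scoop, black upright handle at its rear, 0.22 to 0.35 kg, standing in the bin. Origin: underside, middle of the tray; x forward, z up. Tray 70 mm wide (y), inside 84 by 64 mm; side and rear walls 24 mm high; floor two tines 2.5 mm thick with a 30 mm gap between (the bin's rib fits in it), 6 mm lips in front. Rear wall at x = -40 mm, rear end at x = -75 mm. Holds three rollers level
- scoop_grip (a point): the point to grip, on the axis of the scoop's black upright handle, at scoop x = -66 mm, 85 mm above the scoop's underside; same axes as the scoop. The handle is 18 mm square (sides along the scoop's x and y) and 108 mm tall. Grip firmly
- scoop_lip (a point): middle of the scoop's front edge, at scoop x = +50 mm, underside height. Pushed straight along the bin's floor (80 to 120 mm, almost freely) until this edge meets the far end wall (at most 5 mm short of it), the tines lie under all the rollers; raised straight up, the scoop comes up heaped
- slot_front (a point): a point 16.5 mm above the scoop's underside at scoop x = +34 mm: where the centre of the front of three level rollers lies
- slot_mid (a point): the same for the middle roller, scoop x = +6 mm
- slot_rear (a point): the same for the rear roller, scoop x = -22 mm
- green_mat: the green mat, fixed to the table, 180 mm (x) by 150 mm (y), 3 mm thick; origin at the centre of its underside, on the table. It lies left or right of the bin
- red_mat: a red mat of the same size, not used; it lies on the other side of the bin
- roller0: one of the five like orange nylon rollers, 28 mm diameter, 54 mm long, 45 g; origin at its centre, y along its axis. At the start all five lie across the bin's rib against the far end wall, three below and two nested on top
- roller1: another such roller
- roller2: another such roller
- roller3: another such roller
- roller4: another such roller
- mug: the steel mug, 80 mm across, 90 mm tall; origin under its centre; leave it alone
- jar: the brown glass jar with a brass lid, 76 mm across, 110 mm tall; origin under its centre; leave it alone
Things that resemble listed ones, but are neither listed nor needed, are in the scene too. Several things have the shape of the green_mat; the one meant has the colours described above.

How it is judged:
By the outcome, as a careful person would: the job done as asked, in the order asked, and still so for the second after the job is handed in, with the robot touching nothing.
It also fails if it takes over 54 s, if anything falls off the work surface, if the arm or the gripper's body presses on something with over 40 N, if the wrist force passes 120 N, or if a joint passes its speed limit or range.

## Working session

There is one attempt and no reset: what is moved stays moved. The work goes in short steps, Python scripts to look and compute and a tool call to move; the robot and the scene stay as the last step left them, time stands still between calls to the robot, and variables do not carry over. Pictures are saved under pics/ and viewed, at most 13 in all, crops included, and the job is handed in when it is done.

Besides the shell and the picture viewer there is one more tool, called after ">>>" as a command line: name --argument value ..., lists and objects as JSON in quotes. carry_out: Moves the arm, as the interface text tells. Its arguments: {"type":"object","properties":{"rows":{"type":"array","items":{"type":"number"}}},"required":["rows"]}

```bash
mkdir -p pics
cat > h.py <<'E'
import numpy as np, cv2
from bench import manip
def snap(n):
    s=manip.snapshot(n); s={k:(np.array(v) if k!='k1' else v) for k,v in s.items()}; return s
def save(s,f): cv2.imwrite('pics/'+f,s['pixels'][:,:,::-1])
def ray(s,px):
    K=s['intrinsics'];d=np.array([s['k1'],0,0,0,0],float)
    u=cv2.undistortPoints(np.array(px,float).reshape(-1,1,2),K,d)[:,0]
    T=s['cam_to_world'];v=np.c_[u,np.ones(len(u))]@T[:3,:3].T
    return T[:3,3],v
def plane(s,px,z):
    o,v=ray(s,px);return o+v*((z-o[2])/v[:,2])[:,None]
def proj(s,P):
    T=np.linalg.inv(s['cam_to_world']);c=np.atleast_2d(P)@T[:3,:3].T+T[:3,3]
    return cv2.projectPoints(c,np.zeros(3),np.zeros(3),s['intrinsics'],np.array([s['k1'],0,0,0,0],float))[0][:,0]
E
python3 - <<'E'
from h import *
for n in('top','scene'):
    s=snap(n);save(s,n+'0.png');print(n,s['k1'],s['intrinsics'].tolist(),s['cam_to_world'].round(3).tolist())
print(manip.state())
E
```

```text
top -0.05675899131764578 [[388.2651934184822, 0.0, 274.0637358964635], [0.0, 388.2651934184822, 208.96314967364486], [0.0, 0.0, 1.0]] [[-0.016, -0.981, 0.193, 0.253], [-1.0, 0.014, -0.01, 0.015], [0.007, -0.193, -0.981, 1.199], [0.0, 0.0, 0.0, 1.0]]
scene 0.047704293968040684 [[435.96961187328174, 0.0, 285.51736202620015], [0.0, 435.96961187328174, 209.55903890677243], [0.0, 0.0, 1.0]] [[0.692, 0.613, -0.381, 0.911], [0.722, -0.592, 0.359, -0.424], [-0.005, -0.524, -0.852, 1.116], [0.0, 0.0, 0.0, 1.0]]
{'t': 0.1, 'qpos': array([-1.35108639e+00,  2.45698794e-01,  1.55884338e+00, -2.24114889e-05,
        1.33865501e+00, -1.74118473e-01]), 'qd': array([-0.0006041 , -0.00124578, -0.00317496, -0.00254558,  0.00086509,
       -0.00142652]), 'effort': array([ 7.51160351e-04, -4.16911125e+01, -3.15527129e+01,  6.86183525e-02,
        3.09220701e-02, -5.41192469e-05]), 'ee_pos': array([ 0.24929863, -0.59974237,  0.20451079]), 'tool_rot': array([ 9.80674141e-01,  1.95646580e-01, -2.91869174e-05, -8.01809160e-04]), 'contact_force': array([-0.47077063, -0.21033877, -0.66516251]), 'moment': array([-0.01211421,  0.01459358,  0.00239357]), 'grasp_force': 0.0, 'opening': 0.9976777925497531}
```

View pics/top0.png

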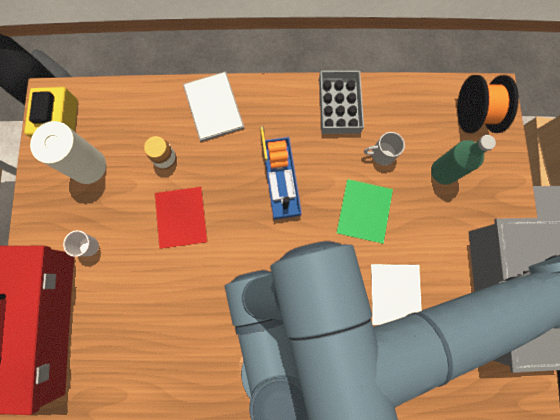

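View pics/scene0.png

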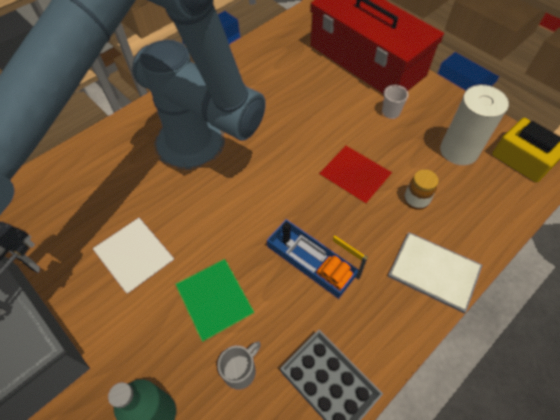

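The top view shows the bin at (282,178), its far end up at row 138, the handle at (285,200), the bar at (264,143), and the green mat at (365,211). In the scene view the bin is at (315,258) and the green mat at (214,300). I'll zoom in on the bin in both views.

Run:
```python
from h import *
ims=[]
for n,(x,y,w,h) in dict(top=(240,118,75,112),scene=(258,212,120,90)).items():
    s=snap(n);p=s['pixels'];hsv=cv2.cvtColor(p,cv2.COLOR_RGB2HSV)
    c=cv2.resize(p[y:y+h,x:x+w],None,fx=5,fy=5,interpolation=cv2.INTER_CUBIC);cv2.imwrite(f'pics/{n}z.png',c[:,:,::-1])
    def comp(lo,hi,seed=None):
        m=cv2.inRange(hsv,lo,hi);k,l,st,ce=cv2.connectedComponentsWithStats(m)
        return [(st[i].tolist(),l==i) for i in np.argsort(-st[1:,4])[:3]+1]
    for st,m in comp((45,120,60),(80,255,255))[:2]:
        ys,xs=np.nonzero(m);P=plane(s,np.c_[xs,ys],0.003);print('green',n,st,P.mean(0).round(4),cv2.minAreaRect((P[:,:2]*1000).astype(np.float32)))
    for name,lo,hi in(('blue',(105,120,30),(125,255,255)),('yellow',(18,150,120),(32,255,255))):
        m=cv2.inRange(hsv,lo,hi);mm=np.zeros_like(m);mm[y:y+h,x:x+w]=m[y:y+h,x:x+w]
        ys,xs=np.nonzero(mm);hull=cv2.convexHull(np.c_[xs,ys].astype(np.int32));a=cv2.approxPolyDP(hull,1.5,True)[:,0]
        print(name,n,a.tolist());
        for z in ((0,.045) if name=='blue' else (.105,.13)): print(z,plane(s,a,z)[:,:2].round(3).tolist())
```

```text
green top [337, 180, 56, 64, 2555] [ 0.4777 -0.2826  0.003 ] ((478.85418701171875, -282.8291015625), (148.72349548339844, 177.58169555664062), 75.93907165527344)
green top [432, 170, 1, 2, 2] [ 0.6077 -0.5114  0.003 ] ((607.6622314453125, -511.44189453125), (3.3889567852020264, 0.0), 174.2882843017578)
blue top [[298, 215], [274, 218], [267, 176], [266, 141], [288, 138], [300, 211]]
0 [[0.468, -0.072], [0.46, 0.004], [0.596, 0.024], [0.715, 0.026], [0.724, -0.046], [0.481, -0.079]]
0.045 [[0.46, -0.069], [0.452, 0.004], [0.584, 0.023], [0.698, 0.025], [0.707, -0.044], [0.472, -0.075]]
yellow top [[286, 153], [265, 158], [261, 129], [284, 144]]
0.105 [[0.636, -0.034], [0.622, 0.028], [0.713, 0.039], [0.664, -0.029]]
0.13 [[0.627, -0.033], [0.613, 0.028], [0.702, 0.039], [0.655, -0.028]]
green scene [176, 260, 78, 81, 3576] [ 0.4821 -0.2843  0.003 ] ((479.60516357421875, -282.137451171875), (148.62545776367188, 177.6219482421875), 76.01542663574219)
green scene [142, 383, 1, 1, 1] [ 0.5263 -0.5378  0.003 ] ((526.2896118164062, -537.767578125), (0.0, 0.0), 0.0)
blue scene [[357, 273], [339, 295], [336, 295], [268, 244], [268, 240], [280, 227], [290, 224], [357, 270]]
0 [[0.696, 0.046], [0.705, -0.036], [0.699, -0.042], [0.461, -0.07], [0.451, -0.061], [0.444, -0.007], [0.457, 0.022], [0.691, 0.053]]
0.045 [[0.705, 0.027], [0.713, -0.052], [0.708, -0.057], [0.479, -0.084], [0.47, -0.076], [0.463, -0.023], [0.476, 0.004], [0.699, 0.034]]
yellow scene [[364, 256], [359, 259], [333, 241], [333, 235], [354, 247]]
0.105 [[0.698, 0.05], [0.695, 0.035], [0.614, 0.025], [0.602, 0.038], [0.664, 0.051]]
0.13 [[0.703, 0.038], [0.7, 0.023], [0.622, 0.014], [0.61, 0.026], [0.67, 0.039]]
```

View pics/topz.png

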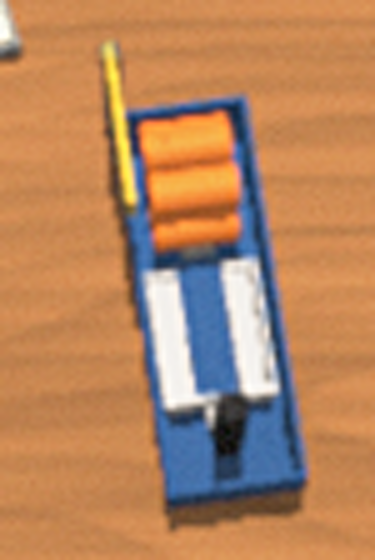

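View pics/scenez.png

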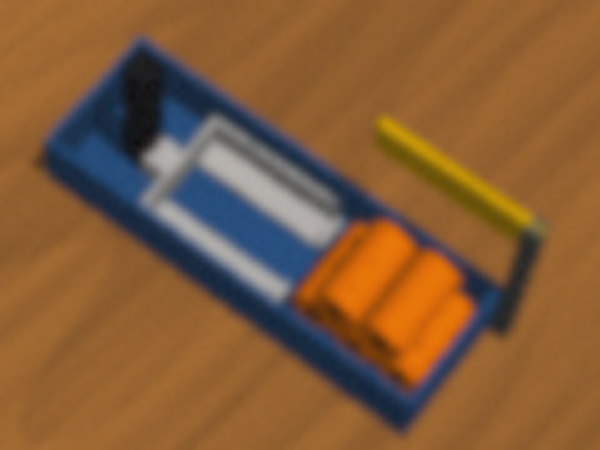

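The zooms show the bin rim and base corners, the scoop's two tines, rear wall and handle top, and the bar. In the top zoom the handle top is about (233,407). I'll fit the poses from these corners.

```bash
cat > fit.py <<'E'
from h import *
from scipy.optimize import least_squares
T=snap('top');S=snap('scene')
tp=lambda u,v:(T,(u/5-.4+240,v/5-.4+118)); sp=lambda u,v:(S,(u/5-.4+258,v/5-.4+212))
def fit(obs,x0,z0):
    def f(p):
        c,s=np.cos(p[2]),np.sin(p[2]);r=[]
        for P,(cam,px) in obs:
            W=[p[0]+c*P[0]-s*P[1],p[1]+s*P[0]+c*P[1],z0+P[2]];r+=list(proj(cam,W)[0]-px)
        return r
    o=least_squares(f,x0,loss='soft_l1');return o.x,np.array(f(o.x)).reshape(-1,2).round(1)
def W(p,x,y):c,s=np.cos(p[2]),np.sin(p[2]);return np.array([p[0]+c*x-s*y,p[1]+s*x+c*y])
E
python3 - <<'E'
from fit import *
a,b=.124,.043
B=[((a,b,.045),tp(126,103)),((a,-b,.045),tp(246,96)),((-a,b,0),tp(167,503)),((-a,-b,0),tp(307,485)),
((-a,b,.045),sp(140,37)),((a,b,.045),sp(502,290)),((-a,-b,0),sp(48,162)),((a,-b,0),sp(405,432))]
pb,r=fit(B,[.58,-.02,.1],0);print(pb,np.degrees(pb[2]),r.tolist())
# bar yaw/position check with same axes
R=[((.035,.0415,.105),sp(382,138)),((.135,.0415,.13),sp(540,222)),((.035,.0415,.105),tp(132,208)),((.135,.0415,.13),tp(109,43))]
print(fit(R,pb,0))
C=[((-.040,.035,.024),sp(213,117)),((-.040,-.035,.024),sp(145,200)),((-.066,0,.108),sp(145,62)),((-.066,0,.108),tp(233,405)),
((.05,.035,.0025),tp(147,272)),((.05,-.035,.0025),tp(258,260)),((-.04,.035,.024),tp(165,410)),((-.04,-.035,.024),tp(279,392))]
ps,r=fit(C,[.54,-.03,.1],.003);print(ps,np.degrees(ps[2]),r.tolist())
d=W(ps,-.066,0);print('grip',d,'lip',W(ps,.05,0),'goal lip',W(pb,.12,0))
c,s=np.cos(pb[2]),np.sin(pb[2]);q=np.array([[c,s],[-s,c]])
print('lip in bin',q@(W(ps,.05,0)-pb[:2]),'grip in bin',q@(d-pb[:2]))
E
```

```text
[ 0.58421323 -0.02056869  0.12446   ] 7.131032636447209 [[-2.7, 1.6], [0.3, -0.5], [0.0, 1.0], [-0.9, 0.9], [0.3, -0.0], [0.6, 0.1], [-0.2, 3.2], [-0.5, 1.9]]
(array([ 0.58106154, -0.01703348,  0.10531157]), array([[-1. ,  0.4],
       [ 0.7,  2. ],
       [-0.9,  2. ],
       [-0.3,  0.1]]))
[ 0.56036472 -0.02300915  0.10948184] 6.272847130300024 [[0.9, 0.5], [-1.4, 1.1], [-0.7, -0.1], [-0.4, 0.6], [-0.0, 0.5], [-0.5, 0.3], [-0.1, -1.3], [-0.5, -0.4]]
grip [ 0.49475987 -0.03022052] lip [ 0.61006536 -0.01754599] goal lip [ 0.70328502 -0.00567202]
lip in bin [ 0.02602739 -0.00020993] grip in bin [-0.0899596   0.00152747]
```

>>> carry_out --rows '[1,2.46,5.7,0,0,0,-1.6,1,2.46,5.7,0,0,0,-1.6,1,2.46,5.7,0,0,0,-1.6,1,2.46,5.7,0,0,0,-1.6,1,2.46,5.7,0,0,0,-1.6]'

```text
t: 0.92
ee_pos: [0.3729, -0.3134, 0.2056]
tool_rot: [0.992, 0.126, 0.0, 0.0]
contact_force: [1.6, -0.7, 0.2]
opening: 1.001
grasp_force: 0.0
```

>>> carry_out --rows '[1,2.46,5.7,0,0,0,-1.6,1,2.46,5.7,0,0,0,-1.6,1,2.46,5.7,0,0,0,-1.6,1,2.4,5.7,0,0,0,-1.6,1,2.4,5.7,0,0,0,-1.6]'

```text
t: 1.55
ee_pos: [0.4948, -0.0283, 0.2058]
tool_rot: [0.998, 0.057, 0.0, 0.0]
contact_force: [0.6, -0.7, -0.3]
opening: 1.001
grasp_force: 0.0
```

>>> carry_out --rows '[1,0,0,0,0,0,0,1,0,0,-2,0,0,0,1,0,0,-2,0,0,0,1,0,0,-1,0,0,0,1,0,0,0,0,0,0]'

```text
t: 2.17
ee_pos: [0.4937, -0.0308, 0.1549]
tool_rot: [0.998, 0.057, -0.001, -0.0]
contact_force: [-0.4, -0.5, 0.1]
opening: 0.998
grasp_force: 0.0
```

Run:
```python
from h import *
s=manip.state();from scipy.spatial.transform import Rotation as R
print(s['ee_pos'],R.from_quat(s['tool_rot']).as_matrix().round(3).tolist())
T=snap('top');S=snap('scene')
def z(s,P,f):
    x,y=proj(s,P)[0].astype(int);c=s['pixels'][max(0,y-50):y+50,x-60:x+60];return cv2.resize(c,(480,400),interpolation=cv2.INTER_CUBIC)[:,:,::-1]
P=[.52,-.03,.1]
cv2.imwrite('pics/a1.png',cv2.resize(np.hstack([z(T,P,0),z(S,P,0)]),(800,333)))
```

```text
[ 0.49366503 -0.03083441  0.15493531] [[0.994, 0.113, -0.001], [0.113, -0.994, 0.0], [-0.001, -0.0, -1.0]]
```

View pics/a1.png

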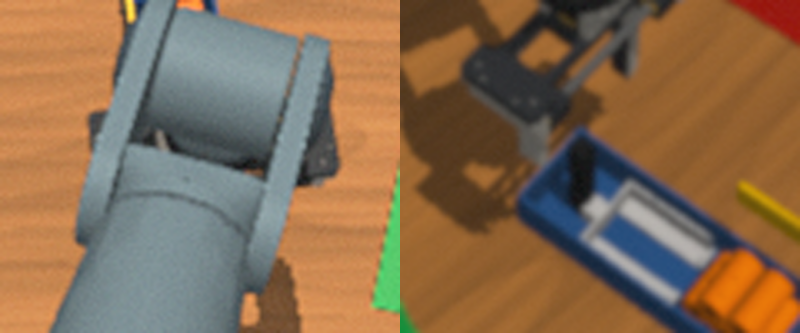

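The scene crop shows the fingers (about (535,150) and (625,60)) straddling the handle at (581,145), so I can descend.

>>> carry_out --rows '[1,0.1,0,-2.1,0,0,0,1,0,0,-2.1,0,0,0,1,0,0,-2.1,0,0,0,1,0,0,-2.1,0,0,0,1,0,0,0,0,0,0]'

```text
t: 2.9
ee_pos: [0.4945, -0.0302, 0.0709]
tool_rot: [0.998, 0.057, -0.001, -0.0]
contact_force: [-1.0, -0.5, 0.3]
opening: 1.001
grasp_force: 0.0
```

>>> carry_out --rows '[0,0,0,0,0,0,0,0,0,0,0,0,0,0,0,0,0,0,0,0,0,0,0,0,0,0,0,0,0,0,0,0,0,0,0]'

```text
t: 3.52
ee_pos: [0.4953, -0.0302, 0.0716]
tool_rot: [0.998, 0.057, 0.0, 0.0]
contact_force: [0.2, 0.6, -0.3]
opening: 0.503
grasp_force: 0.0
```

>>> carry_out --rows '[0,0,0,0,0,0,0,0,0,0,0,0,0,0,0,0,0,0,0,0,0,0,0,0,0,0,0,0,0,0,0,0,0,0,0]'

```text
t: 4.15
ee_pos: [0.4952, -0.0303, 0.0714]
tool_rot: [0.998, 0.057, -0.0, 0.0]
contact_force: [-0.0, -0.7, -0.6]
opening: 0.188
grasp_force: 30.0
```

Run:
```python
from h import *
s=manip.state();print(s['ee_pos'],s['tool_rot'],s['contact_force'],s['moment'],s['opening'])
S=snap('scene')
x,y=proj(S,[.56,-.02,.05])[0].astype(int);cv2.imwrite('pics/a2.png',cv2.resize(S['pixels'][y-50:y+50,x-65:x+65],(780,600),interpolation=cv2.INTER_CUBIC)[:,:,::-1])
```

```text
[ 0.49516164 -0.03033302  0.07144708] [ 9.98358951e-01  5.72660014e-02 -7.60325151e-05  6.64076631e-05] [-0.04170927 -0.70693753 -0.57213254] [-0.0846198   0.05910042 -0.04071271] 0.18807412422752043
```

View pics/a2.png

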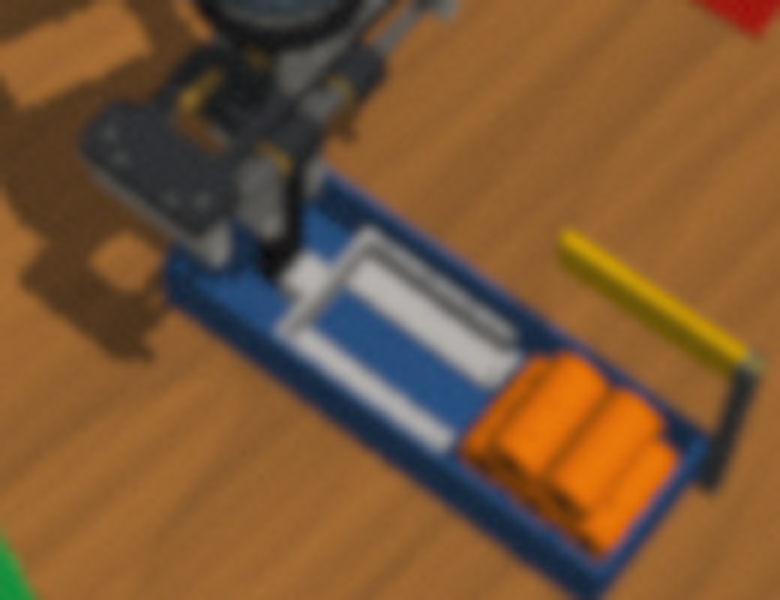

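The fingers hold the handle (opening 17.7 mm, 30 N). Next is the push along the bin.

>>> carry_out --rows '[0,1.0,0.12,0,0,0,0,0,1.0,0.12,0,0,0,0,0,1.0,0.12,0,0,0,0,0,1.0,0.12,0,0,0,0,0,1.0,0.12,0,0,0,0]'

```text
t: 4.82
ee_pos: [0.5458, -0.0241, 0.0714]
tool_rot: [0.998, 0.057, -0.0, -0.0]
contact_force: [-2.9, -0.6, 1.9]
opening: 0.194
grasp_force: 30.0
```

>>> carry_out --rows '[0,0.8,0.09,0,0,0,0,0,0.8,0.09,0,0,0,0,0,0.8,0.09,0,0,0,0,0,0.5,0.06,0,0,0,0,0,0,0,0,0,0,0]'

```text
t: 5.45
ee_pos: [0.575, -0.0209, 0.0714]
tool_rot: [0.998, 0.057, 0.001, 0.0]
contact_force: [1.0, -0.3, -1.5]
opening: 0.189
grasp_force: 30.0
```

>>> carry_out --rows '[0,0.3,0.03,0,0,0,0,0,0.3,0.03,0,0,0,0,0,0.3,0.03,0,0,0,0,0,0,0,0,0,0,0,0,0,0,0,0,0,0]'

```text
t: 6.08
ee_pos: [0.5836, -0.02, 0.0714]
tool_rot: [0.998, 0.057, 0.001, 0.0]
contact_force: [0.8, 0.6, -1.1]
opening: 0.189
grasp_force: 30.0
```

>>> carry_out --rows '[0,0.2,0.02,0,0,0,0,0,0.2,0.02,0,0,0,0,0,0.2,0.02,0,0,0,0,0,0,0,0,0,0,0,0,0,0,0,0,0,0]'

```text
t: 6.7
ee_pos: [0.5882, -0.0198, 0.0717]
tool_rot: [0.998, 0.058, -0.002, 0.0]
contact_force: [-7.1, -2.0, 5.5]
opening: 0.191
grasp_force: 30.0
```

>>> carry_out --rows '[0,0.2,0.02,0,0,0,0,0,0,0,0,0,0,0,0,0,0,0,0,0,0,0,0,0,0,0,0,0,0,0,0,0,0,0,0]'

```text
t: 7.32
ee_pos: [0.5886, -0.02, 0.0721]
tool_rot: [0.998, 0.058, -0.004, 0.0]
contact_force: [-15.0, -3.6, 12.5]
opening: 0.187
grasp_force: 30.0
```

Run:
```python
from h import *
s=manip.state();print(s['ee_pos'],s['tool_rot'],s['contact_force'],s['moment'],s['opening'])
S=snap('scene')
x,y=proj(S,[.62,-.02,.05])[0].astype(int);cv2.imwrite('pics/a3.png',cv2.resize(S['pixels'][y-50:y+50,x-65:x+65],(780,600),interpolation=cv2.INTER_CUBIC)[:,:,::-1])
```

```text
[ 0.58862742 -0.01998196  0.07206986] [ 9.98316854e-01  5.78664487e-02 -3.83730484e-03  4.57277491e-04] [-14.96548812  -3.6444749   12.53408833] [-0.41211255  2.3312305   0.17427449] 0.18693295637605525
```

View pics/a3.png

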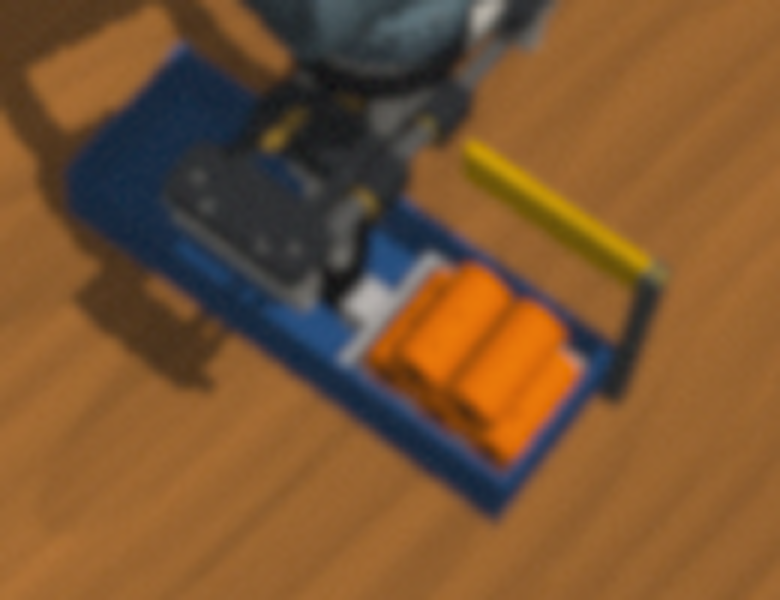

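The lip is at the far wall (15 N reaction) and the heap is over the tray. I'll ease the command back 3 mm to release the force, then raise.

>>> carry_out --rows '[0,-0.35,-0.04,0,0,0,0,0,0,0,0,0,0,0,0,0,0,0.4,0,0,0,0,0,0,0.5,0,0,0,0,0,0,0.6,0,0,0]'

```text
t: 8.0
ee_pos: [0.5871, -0.0194, 0.086]
tool_rot: [0.998, 0.057, -0.001, -0.0]
contact_force: [-0.0, 0.6, -5.1]
opening: 0.192
grasp_force: 30.0
```

>>> carry_out --rows '[0,0,0,0.8,0,0,0,0,0,0,0.8,0,0,0,0,0,0,0.8,0,0,0,0,0,0,0.8,0,0,0,0,0,0,0.6,0,0,0]'

```text
t: 8.62
ee_pos: [0.5879, -0.0197, 0.1252]
tool_rot: [0.998, 0.057, 0.0, 0.0]
contact_force: [0.2, 0.5, -4.9]
opening: 0.189
grasp_force: 30.0
```

>>> carry_out --rows '[0,0,0,0.5,0,0,0,0,0,0,0.3,0,0,0,0,0,0,0.1,0,0,0,0,0,0,0,0,0,0,0,0,0,0,0,0,0]'

```text
t: 9.25
ee_pos: [0.5875, -0.0196, 0.1331]
tool_rot: [0.998, 0.057, -0.0, -0.0]
contact_force: [0.6, -0.6, -4.3]
opening: 0.189
grasp_force: 30.0
```

Run:
```python
from h import *
s=manip.state();print(s['ee_pos'],s['tool_rot'],s['contact_force'],s['moment'],s['opening'])
S=snap('scene')
x,y=proj(S,[.62,-.0,.08])[0].astype(int);cv2.imwrite('pics/a4.png',cv2.resize(S['pixels'][y-50:y+50,x-65:x+65],(780,600),interpolation=cv2.INTER_CUBIC)[:,:,::-1])
```

```text
[ 0.5874871  -0.01961043  0.13311851] [ 9.98360230e-01  5.72429130e-02 -3.03377261e-04 -9.40720374e-05] [ 0.64117837 -0.63720462 -4.27251239] [-0.041642    0.21979188 -0.02455347] 0.18857957281506155
```

View pics/a4.png

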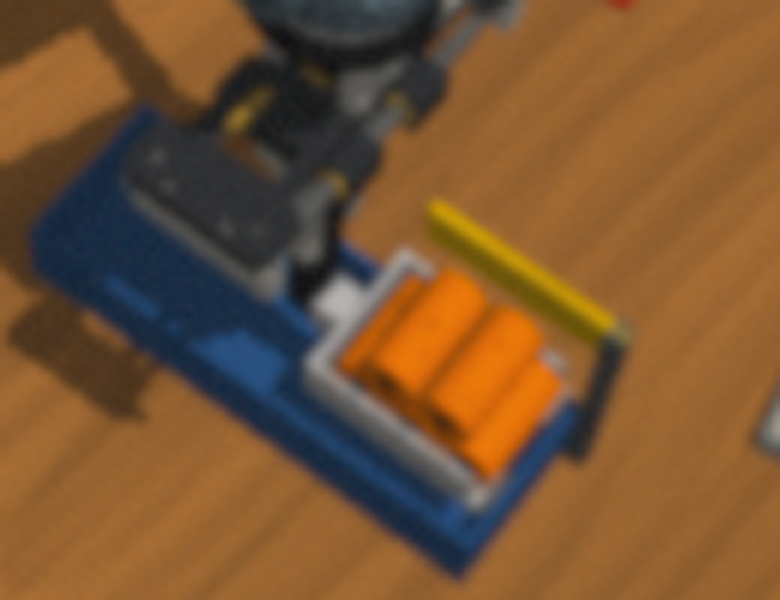

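The scoop is up, level and heaped: two top rollers at about (430,325) and (490,370), over three below. Next I strike sideways under the bar.

>>> carry_out --rows '[0,-0.2,-0.02,0,0,0,0,0,-0.06,0.5,0,0,0,0,0,-0.06,0.5,0,0,0,0,0,-0.06,0.5,0,0,0,0,0,-0.06,0.5,0,0,0,0]'

```text
t: 9.93
ee_pos: [0.5833, 0.0005, 0.1335]
tool_rot: [0.998, 0.057, 0.0, 0.0]
contact_force: [0.3, -1.5, -5.7]
opening: 0.193
grasp_force: 30.0
```

>>> carry_out --rows '[0,-0.06,0.5,0,0,0,0,0,-0.06,0.5,0,0,0,0,0,-0.06,0.5,0,0,0,0,0,-0.06,0.5,0,0,0,0,0,-0.06,0.5,0,0,0,0]'

```text
t: 10.55
ee_pos: [0.5802, 0.0255, 0.1334]
tool_rot: [0.998, 0.057, -0.0, -0.0]
contact_force: [-0.0, -0.3, -5.0]
opening: 0.189
grasp_force: 30.0
```

>>> carry_out --rows '[0,-0.06,0.5,0,0,0,0,0,-0.06,0.5,0,0,0,0,0,-0.06,0.5,0,0,0,0,0,-0.06,0.5,0,0,0,0,0,-0.06,0.5,0,0,0,0]'

```text
t: 11.18
ee_pos: [0.5773, 0.0505, 0.1335]
tool_rot: [0.998, 0.057, 0.0, -0.0]
contact_force: [-0.1, -0.2, -4.6]
opening: 0.19
grasp_force: 30.0
```

>>> carry_out --rows '[0,-0.06,0.5,0,0,0,0,0,-0.06,0.5,0,0,0,0,0,-0.06,0.5,0,0,0,0,0,-0.06,0.5,0,0,0,0,0,-0.06,0.5,0,0,0,0]'

```text
t: 11.8
ee_pos: [0.5743, 0.0755, 0.1335]
tool_rot: [0.998, 0.057, 0.0, -0.0]
contact_force: [-0.3, -0.3, -4.1]
opening: 0.188
grasp_force: 30.0
```

>>> carry_out --rows '[0,-0.06,0.5,0,0,0,0,0,-0.06,0.5,0,0,0,0,0,-0.06,0.5,0,0,0,0,0,0,0,0,0,0,0,0,0,0,0,0,0,0]'

```text
t: 12.42
ee_pos: [0.5725, 0.0901, 0.1334]
tool_rot: [0.998, 0.057, -0.0, 0.0]
contact_force: [-0.0, 1.1, -4.1]
opening: 0.191
grasp_force: 30.0
```

Run:
```python
from h import *
s=manip.state();print(s['ee_pos'],s['tool_rot'],s['contact_force'],s['moment'],s['opening'])
S=snap('scene')
x,y=proj(S,[.62,.04,.06])[0].astype(int);cv2.imwrite('pics/a5.png',cv2.resize(S['pixels'][y-50:y+50,x-65:x+65],(780,600),interpolation=cv2.INTER_CUBIC)[:,:,::-1])
```

```text
[0.5725172  0.09009592 0.13343535] [ 9.98359555e-01  5.72555322e-02 -8.92879877e-06  5.17138703e-05] [-0.02944829  1.11240213 -4.08708233] [0.00872411 0.21586477 0.05460394] 0.1911201102357365
```

View pics/a5.png

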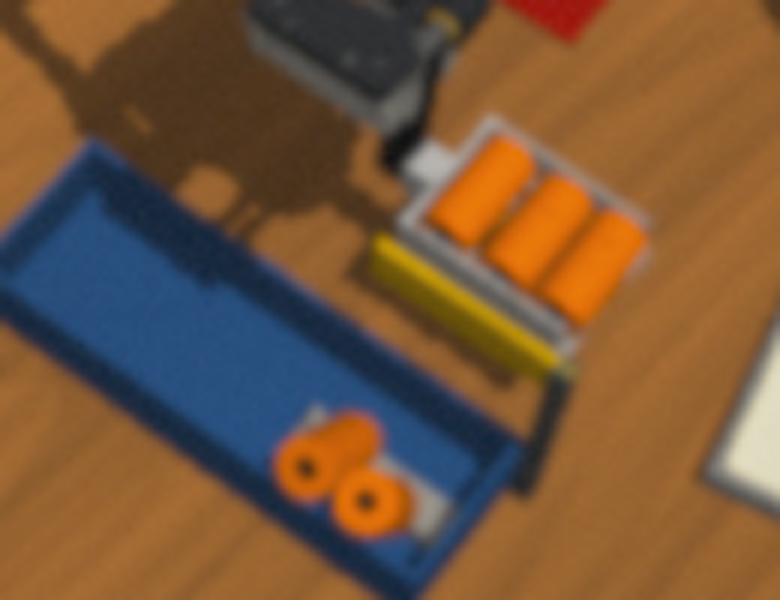

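The strike worked: three rollers lie level in the scoop and two are back in the bin at (330,455) and (370,500). I'll rise clear of the bar, then go to the mat.

>>> carry_out --rows '[0,0,0,1,0,0,0,0,0,0,1.5,0,0,0,0,0,0,2,0,0,0,0,0,0,2,0,0,0,0,0,0,2,0,0,0]'

```text
t: 13.1
ee_pos: [0.5728, 0.0901, 0.2206]
tool_rot: [0.998, 0.057, 0.001, 0.0]
contact_force: [0.5, 0.3, -4.7]
opening: 0.191
grasp_force: 30.0
```

>>> carry_out --rows '[0,0,0,1.5,0,0,0,0,0,0,0.5,0,0,0,0,-0.3,-0.7,0,0,0,-0.5,0,-0.6,-1.5,0,0,0,-1,0,-1,-2.2,0,0,0,-1.2]'

```text
t: 13.72
ee_pos: [0.5525, 0.0451, 0.2373]
tool_rot: [0.999, 0.033, -0.001, 0.0]
contact_force: [-0.4, 0.0, -3.7]
opening: 0.187
grasp_force: 30.0
```

>>> carry_out --rows '[0,-1,-2.3,0,0,0,-1.3,0,-1,-2.3,0,0,0,-1.3,0,-1,-2.3,0,0,0,-1.3,0,-1,-2.3,0,0,0,-1.3,0,-1,-2.3,0,0,0,-1.3]'

```text
t: 14.35
ee_pos: [0.5021, -0.0703, 0.2376]
tool_rot: [1.0, -0.024, -0.001, -0.0]
contact_force: [-0.2, 0.3, -3.9]
opening: 0.19
grasp_force: 30.0
```

>>> carry_out --rows '[0,-1,-2.3,0,0,0,-1.3,0,-1,-2.3,0,0,0,-1.3,0,-1,-2.3,0,0,0,-1.3,0,-1,-2.3,0,0,0,-1.3,0,-1,-2.3,0,0,0,-1.3]'

```text
t: 14.98
ee_pos: [0.452, -0.185, 0.2376]
tool_rot: [0.997, -0.081, -0.001, -0.0]
contact_force: [0.8, -0.6, -3.5]
opening: 0.19
grasp_force: 30.0
```

>>> carry_out --rows '[0,-1,-2.3,0,0,0,-1.3,0,-1,-2.2,0,0,0,-1.3,0,-1,-2,0,0,0,-1.3,0,-0.7,-1.5,0,0,0,-1,0,0,0,0,0,0,0]'

```text
t: 15.6
ee_pos: [0.4157, -0.2646, 0.2381]
tool_rot: [0.992, -0.123, -0.0, -0.0]
contact_force: [0.2, 0.1, -4.1]
opening: 0.189
grasp_force: 30.0
```

>>> carry_out --rows '[0,-0.1,-0.2,-1,0,0,0,0,0,0,-2.5,0,0,0,0,0,0,-2.5,0,0,0,0,0,0,-2.5,0,0,0,0,0,0,-2.5,0,0,0]'

```text
t: 16.23
ee_pos: [0.4155, -0.2649, 0.1269]
tool_rot: [0.993, -0.121, -0.0, -0.0]
contact_force: [0.1, 0.2, -3.6]
opening: 0.188
grasp_force: 30.0
```

>>> carry_out --rows '[0,0,0,-2,0,0,0,0,0,0,-1.5,0,0,0,0,0,0,-1,0,0,0,0,0,0,-0.5,0,0,0,0,0,0,0,0,0,0]'

```text
t: 16.85
ee_pos: [0.4156, -0.2659, 0.0785]
tool_rot: [0.993, -0.122, 0.0, 0.0]
contact_force: [-0.2, 0.5, -4.2]
opening: 0.187
grasp_force: 30.0
```

Run:
```python
from h import *
s=manip.state();print(s['ee_pos'],s['tool_rot'],s['contact_force'],s['moment'],s['opening'])
S=snap('scene')
x,y=proj(S,[.47,-.28,.03])[0].astype(int);cv2.imwrite('pics/a6.png',cv2.resize(S['pixels'][y-50:y+50,x-65:x+65],(780,600),interpolation=cv2.INTER_CUBIC)[:,:,::-1])
```

```text
[ 0.41564822 -0.26593169  0.0785491 ] [ 9.92510908e-01 -1.22156003e-01  8.15910526e-05  4.31386111e-05] [-0.21395266  0.51142297 -4.16602704] [ 0.07398037  0.12745418 -0.04439489] 0.18705285078781403
```

View pics/a6.png

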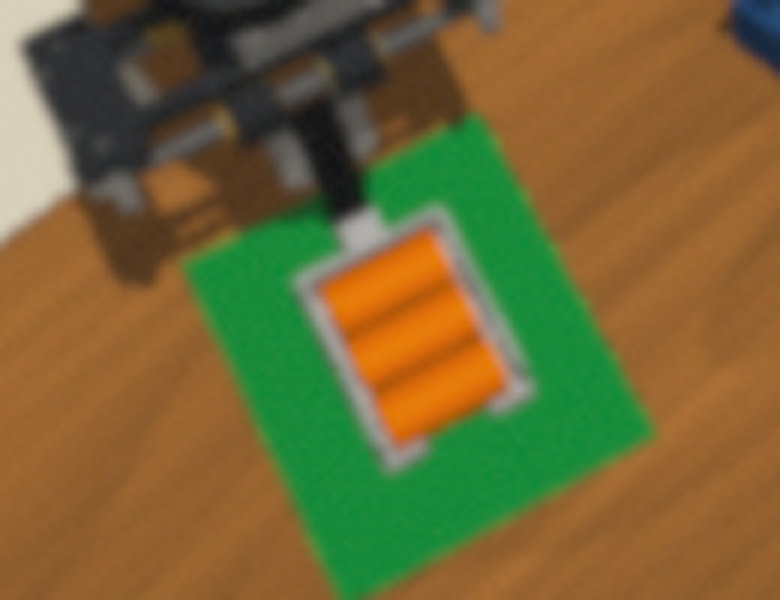

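Three rollers are still in the scoop. The tray's centre at (415,335) sits over the mat's centre at (417,354). I'll lower gently.

>>> carry_out --rows '[0,0,0,-0.2,0,0,0,0,0,0,-0.2,0,0,0,0,0,0,-0.1,0,0,0,0,0,0,-0.1,0,0,0,0,0,0,0,0,0,0]'

```text
t: 17.52
ee_pos: [0.4155, -0.2658, 0.0724]
tool_rot: [0.993, -0.122, -0.0, -0.0]
contact_force: [-0.3, -0.0, -3.9]
opening: 0.193
grasp_force: 30.0
```

>>> carry_out --rows '[0,0,0,-0.1,0,0,0,0,0,0,-0.05,0,0,0,0,0,0,0,0,0,0,0,0,0,0,0,0,0,0,0,0,0,0,0,0]'

```text
t: 18.15
ee_pos: [0.4156, -0.266, 0.0714]
tool_rot: [0.993, -0.122, 0.0, 0.0]
contact_force: [-1.6, 1.5, 3.6]
opening: 0.194
grasp_force: 30.0
```

>>> carry_out --rows '[0.22,0,0,0,0,0,0,0.25,0,0,0,0,0,0,0.3,0,0,0,0,0,0,0.45,0,0,0,0,0,0,0.6,0,0,0,0,0,0]'

```text
t: 18.77
ee_pos: [0.4155, -0.2659, 0.0709]
tool_rot: [0.993, -0.122, 0.0, 0.0]
contact_force: [-0.1, -0.2, 0.3]
opening: 0.478
grasp_force: 0.0
```

>>> carry_out --rows '[0.6,0,0,0,0,0,0,0.6,0,0,1,0,0,0,0.6,0,0,2,0,0,0,0.6,0,0,2.5,0,0,0,0.6,0,0,3,0,0,0]'

```text
t: 19.4
ee_pos: [0.4154, -0.2657, 0.1571]
tool_rot: [0.993, -0.122, -0.0, -0.0]
contact_force: [-0.1, 0.6, -0.1]
opening: 0.6
grasp_force: 0.0
```

>>> carry_out --rows '[0.6,0,0,4,0,0,0,0.6,0,0,4,0,0,0,0.6,0,0,2,0,0,0,0.6,0,0,0,0,0,0,0.6,0,0,0,0,0,0]'

```text
t: 20.02
ee_pos: [0.4151, -0.2654, 0.255]
tool_rot: [0.993, -0.122, -0.001, -0.0]
contact_force: [0.4, 0.5, 0.1]
opening: 0.599
grasp_force: 0.0
```

Run:
```python
from h import *
s=manip.state();print(s['ee_pos'],s['contact_force'],s['opening'])
S=snap('scene')
x,y=proj(S,[.52,-.2,.03])[0].astype(int);cv2.imwrite('pics/a7.png',cv2.resize(S['pixels'][y-90:y+90,x-120:x+120],(800,600),interpolation=cv2.INTER_CUBIC)[:,:,::-1])
```

```text
[ 0.41508645 -0.26543623  0.25499594] [0.4164077  0.4900882  0.13029967] 0.5985704191169641
```

View pics/a7.png

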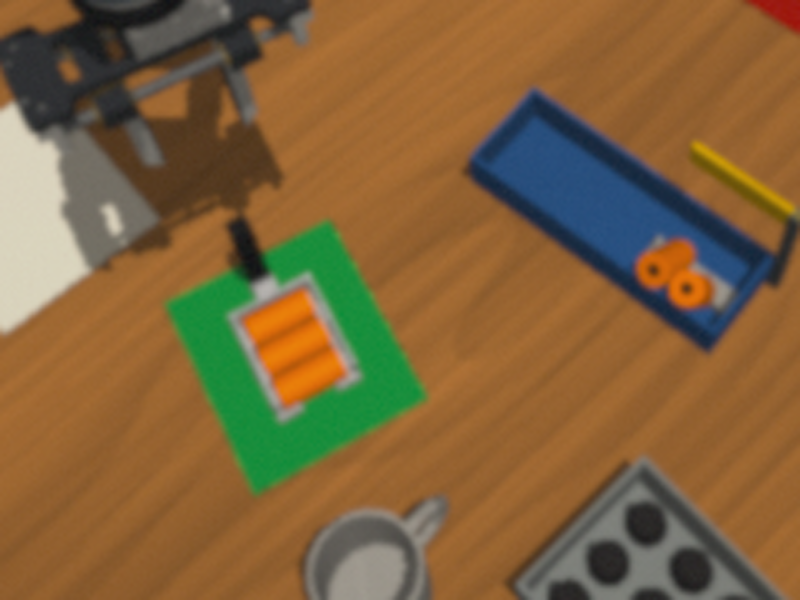

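The scoop stands upright on the green mat at (295,350) with three level rollers. Two rollers are in the bin at (665,265) and (690,288), and the gripper is clear.

```bash
python3 -c "
from bench import manip
print(manip.hand_in())"
```

```text
the job is handed in; nothing more can be done
None
```

The job is handed in: the scoop stands upright in the middle of the green mat with three level rollers, the two excess rollers are back in the bin, and the arm went nowhere near the mug or jar; the hand-in gave no verdict.

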